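# Open a safety cap in a one-handed opening stand

## Robot

A 6-joint arm with a two-finger parallel gripper is mounted at the origin on a cart in front of the work surface, level with it; the furniture and walls round the work are solid. World frame = base frame: x ahead of the robot, y to its left, z up, the work surface at z = 0. Lengths are in m, angles in rad, forces in N, time in s.
With the tool pointing down it reaches from about 0.25 to 0.8 m from the base axis. Payload 3.9 kg.
Tool frame: the origin (TCP) lies at the very end of the fingers, on their centre line; the grasp point (between the pads) lies 19 mm behind it; z points along the fingers, y is the line along which they close (so a half turn about z gives the same grasp; the last joint's range is limited). The gripper opens to 85 mm and grips with 20 to 120 N. Pads are 22 mm wide; open, the fingers measure 114 mm over their backs; the gripper's body (76 mm by 85 mm) begins 54 mm behind the grasp point. The pads swing forward as they close: fully open they stand 13 mm farther back than shut.
Start: joints at [0, 0.26, -0.138, 1.173, 0, 1.571], TCP at [0.525, -0, 0.231] pointing down, gripper open.
Joint ranges: [-2.78, 2.78], [-0.83, 1.72], [-1.28, 1.37], [-1.9, 2.12], [-1.57, 1.48], [-3.14, 3.14]. Speed limits (rad/s): [2.57, 2.57, 3.14, 3.14, 3.14, 3.14].

## Interface

Orientations are given as a unit quaternion [w, x, y, z].
In Python, from plant import env gives the robot as it stands. The module is installed in compiled form; this text tells all that it offers.
- The arm moves only by the tool move_arm, never from a script. Its argument "steps" is a list of rows, each a list of 7 numbers: the opening, from -1 (shut) to 1 (fully open), then the shift along the tool's x, y, z in shares of 750 mm (1.0 is 750 mm), then the turn, a rotation vector about the tool's x, y, z in a scale on which 1.0 is 2 pi rad. In form: [[jaw, tx, ty, tz, rx, ry, rz], ...]. A call has 1 to 5 rows; each row is the pose to reach, as a shift and turn from the pose commanded when the call began, along the tool's axes at that moment; what a row does not reach only later rows make up. A row lasts 1/8 s, in which the tool goes at most 62.5 mm and 10.7 degrees, less where a joint would pass 70% of its speed; a pose out of reach is approached as far as the arm can. Shift and turn numbers lie between -1 and 1, and a call with a number outside is refused. A call with a gripper value outside its range is refused whole. The fingers move at their own pace and stop on an object; "newtons" is the grip in N (left out, the last holds). Time passes only in rows, so rows that repeat a pose let the fingers close. It gives the time, the measured TCP pose, the force, the opening and the grip force at its end, in the units of the state.
- env.get_obs(): the state, without advancing time (a new reading comes with each control period).
- env.camera(name): name is "scene" or "side" or "wrist"; returns (picture, depth): 480x640x3 uint8, blue, green, red; 480x640 float32, m along the optical axis (not along the pixel's ray), 0 where there is no reading.
- env.get_calibration(name): a dict with "fx", "fy", "cx", "cy" (pixels), "R" (3x3) and "t" (3): a world point X has camera coordinates R X + t; the wrist camera has in their place "mount" (4x4, takes a point from camera to tool coordinates, whose origin is the TCP and whose axes are the flange's). Camera axes: x right, y down, z forward; pixel columns grow to the right and rows downward; lengths in m; the calibration is good to about 2 mm. The wrist camera is an equidistant fisheye: a pixel r from the principal point sees the ray r / f radians off the axis. A picture is of the moment at which its call begins: read the wrist's pose just before it. get_calibration takes no time and is no camera call.
- env.job_done(): hands the job in; it is judged then, once.
The state is a dict: "time": time; "qpos": joint angles; "dq": joint speeds; "joint_torque": joint torques, N m; "ee_pos": TCP position; "tcp_rot": TCP orientation; "contact_force": force on the tool from outside, world axes, zero at the start; "torque": the same for the moment, N m; "width": finger opening in m; "grasp_force": force on a finger pad.
Only numpy, scipy, OpenCV 4.12 (cv2) and the standard library are available. Lean on these libraries where they do the work, as an engineer would, in place of code of your own. Each camera call takes 0.05 s, during which the arm holds its last target. There are 200 camera calls.

## Task

Lock the blue bottle into its opening stand by swinging the orange turnbutton a quarter turn over the bottle's shoulder, fully to its stop. Then press the white safety cap down, twist it anticlockwise while pressed until it comes free, and lift it straight up about 10 cm. Finish holding the cap level in the gripper, still above the bottle; leave the bottle in the stand, the button closed, and the spice jar, tin and tomato undisturbed.

Things in the scene. Friction and masses are not known exactly. Their poses are not given: they have to be found in the camera images.
- stand: Opening stand fixed to the worktop: aluminium base 128 (x) x 176 (y) x 10 mm, a square grey pocket with walls up to 40 mm round the bottle, and at its -y side a grey post 80 mm high carrying the turnbutton, its pivot at stand-frame (0, -65 mm). Origin: on the worktop, at the pocket's centre.
- turnbutton (a joint): Angle of the orange turnbutton, rad, growing anticlockwise seen from above. 0: open, bar along the stand's x, pin towards the stand's -x (robot side). 1.57: closed, catch over the bottle's shoulder, pin pointing away from the bottle (stand's -y). Hard stop 1.62. Starts between 0 and 0.35; stays where left (about 1 N at the pin turns it).
- button_pin (a point): Centre of the top of the upright orange round pin used to turn the button: diameter 12 mm, 26 mm tall, standing on the bar (bar top 90.5 mm, pin top 116.5 mm above the worktop), 38 mm from the pivot.
- button_pivot (a point): Vertical pivot axis of the orange turnbutton on the post, at the bar's top face (90.5 mm above the worktop). Bar 80 x 16 x 8 mm, underside 2.5 mm above the bottle's shoulder; its catch end reaches 34 mm from the pivot.
- bottle: Squat square blue plastic bottle, body 84 x 84 x 70 mm, loose (0.5 kg) in the stand's pocket with 2 mm play a side. Origin: centre of its underside, 10 mm above the worktop. Flat shoulder 80 mm above the worktop; white neck, diameter 28 mm with two side lugs, up to 121 mm, topped by a spring disc 22 mm across.
- cap: White ribbed round safety cap with red arrows on top: diameter 50 mm, 30 mm high, 35 g, hollow from below, always starts locked. Origin: centre of its underside, z up. Locked, its underside is 102 mm above the worktop (92 mm above the bottle's origin) and the 22 mm gap below it to the shoulder is free.
- spice_jar: Bystander: round spice jar with red lid, 45 mm across, 106 mm high. Origin: centre of its underside.
- tin: Bystander: red food tin, 75 mm across, 58 mm high. Origin: centre of its underside.
- tomato: Bystander: red tomato, 69 mm across, 71 mm high. Origin: centre of its underside.
- cap_top (a point): Centre of the cap's top, 132 mm above the worktop when locked. A spring pushes the cap up with 3 N (8 N when 6 mm down). It turns only while 4.5 to 7 mm down (7: hard stop), anticlockwise from above; after 50 to 88 degrees (best 70 = 1.22 rad; stop near 90) it lifts straight off, pushed by the spring. Clockwise is blocked.
Things that resemble listed ones, but are neither listed nor needed, are in the scene too. There is more than one size of the cap; the job needs the largest.

How it is judged:
On the way, in this order (a step that is already met when the one before it is completed fails the run):
1. the turnbutton is closed over the shoulder of the bottle, the cap still on (value of joint turnbutton above 1.4 rad and z of cap in the frame of bottle below 0.095 m), for 0.2 s.
2. the cap is pressed down on the neck (z of cap in the frame of bottle below 0.0895 m and contact force between the fingers and cap above 1 N), for 0.05 s.
3. the cap, still on the neck, is turned free (angle between the x axis of cap and the x axis of bottle, either way round above 0.85 rad and z of cap in the frame of bottle below 0.1 m), for 0.05 s.
At the end, for the whole second after the job is handed in: The fingers hold the cap still (below 30 mm/s) and level (within 0.3 rad), 60 to 180 mm above its locked height and within 40 mm of the bottle's axis, touching nothing but the fingers; the turnbutton reads above 1.4 rad; the bottle stands upright in the stand (z of cap in the frame of bottle between 0.152 and 0.272 m and horizontal distance between cap and bottle below 0.04 m and angle between cap's own z axis and vertical below 0.3 rad and linear speed of cap below 0.03 m/s and contact force between the fingers and cap above 1 N and contact force between cap and bottle below 0.05 N and value of joint turnbutton above 1.4 rad and distance between bottle and stand below 0.016 m and angle between bottle's own z axis and vertical below 0.08 rad); the arm keeps its last pose, push and grip.
It fails at once if the bottle is pulled up out of its seat or tipped (z of bottle in the frame of stand above 0.022 m or angle between bottle's own z axis and vertical above 0.2 rad).
It fails at once if a bystander is pushed away or knocked over (distance of any of spice_jar, tin, tomato from where it was at the start of the episode above 0.03 m or angle between any of spice_jar, tin's own z axis and vertical above 0.5 rad).
It also fails if it takes over 54 s, if anything falls off the work surface, if the arm or the gripper's body presses on something with over 40 N, if the wrist force passes 120 N, or if a joint passes its speed limit or range.

## Working session

There is one attempt and no reset: what is moved stays moved. The work goes in short steps, Python scripts to look and compute and a tool call to move; the robot and the scene stay as the last step left them, time stands still between calls to the robot, and variables do not carry over. Pictures are saved under pics/ and viewed, at most 10 in all, crops included, and the job is handed in when it is done.

Besides the shell and the picture viewer there is one more tool, called after "Emit:" as name([rows], argument=value, ...), one row to a line, values as JSON. move_arm: Moves the arm, as the interface text tells. Its arguments: {"type":"object","properties":{"steps":{"type":"array"},"newtons":{"type":"number"}},"required":["steps"]}

```bash
mkdir -p pics
python3 - <<'E'
from plant import env
import cv2,numpy as np
o=env.get_obs();print({k:np.round(v,3) for k,v in o.items()})
for n in("scene","side"):
    p,d=env.camera(n);cv2.imwrite(f"pics/{n}0.png",p);np.save(f"{n}0.npy",d)
    c=env.get_calibration(n);print(n,c)
print(env.get_calibration("wrist"))
E
```

```text
{'time': np.float64(0.0), 'qpos': array([ 0.   ,  0.261, -0.139,  1.173, -0.   ,  1.571]), 'dq': array([-0.002,  0.   , -0.001, -0.001, -0.001,  0.001]), 'joint_torque': array([-0.0000e+00, -4.0568e+01,  2.5393e+01,  1.9000e-02, -0.0000e+00,
        0.0000e+00]), 'ee_pos': array([0.524, 0.   , 0.23 ]), 'tcp_rot': array([-0.001,  0.707,  0.707, -0.001]), 'contact_force': array([-0.977, -0.011, -0.301]), 'torque': array([-0.026,  0.003, -0.   ]), 'grasp_force': np.float64(0.0), 'width': np.float64(0.086)}
scene {'fx': 551.5986841306938, 'fy': 551.5986841306938, 'cx': 316.52807904978386, 'cy': 233.0343801154528, 'R': array([[ 0.76990457, -0.63781493,  0.02095392],
       [-0.32684242, -0.42230672, -0.84547683],
       [ 0.54810672,  0.64408784, -0.53360085]]), 't': array([-0.39410534,  0.32679788,  0.61849554])}
side {'fx': 463.3467050549339, 'fy': 463.3467050549339, 'cx': 325.0585077810638, 'cy': 240.87756541762835, 'R': array([[-0.87564138, -0.48276873, -0.01365727],
       [-0.18116659,  0.35454871, -0.91731885],
       [ 0.44769503, -0.80076811, -0.39791908]]), 't': array([0.54879831, 0.17429045, 0.70762371])}
{'fx': 371.64829954431775, 'fy': 371.64829954431775, 'cx': 324.0979927417186, 'cy': 241.94814257068575, 'mount': array([[ 2.15137713e-04, -9.65146415e-01, -2.61710433e-01,
         6.69124186e-02],
       [ 9.99999674e-01,  4.11209923e-04, -6.94432158e-04,
         3.90183957e-04],
       [ 7.77846635e-04, -2.61710198e-01,  9.65146190e-01,
        -1.42491451e-01],
       [ 0.00000000e+00,  0.00000000e+00,  0.00000000e+00,
         1.00000000e+00]])}
```

View pics/scene0.png

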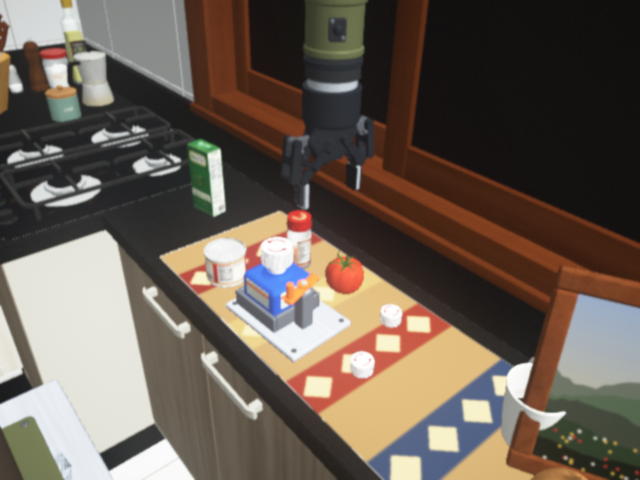

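View pics/side0.png

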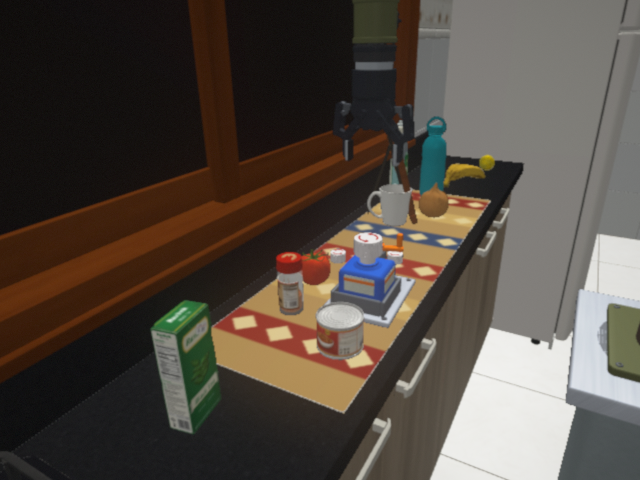

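The scene view shows three white caps: on the bottle at (277,252), and loose ones at (390,315) and (362,364). The one on the blue bottle is the largest and is mounted, so it is the target. The orange button is at (300,290), jar at (299,240), tin at (225,263) and tomato at (345,273). I'll confirm this with an enlarged crop.

```bash
cat > h.py <<'E'
import numpy as np,cv2
from plant import env
def pix2plane(n,u,v,z):
    c=env.get_calibration(n);R=c["R"];t=c["t"]
    C=-R.T@t;r=R.T@np.array([(u-c["cx"])/c["fx"],(v-c["cy"])/c["fy"],1]);return C+r*(z-C[2])/r[2]
def proj(n,X):
    c=env.get_calibration(n);p=c["R"]@np.array(X)+c["t"];return c["fx"]*p[0]/p[2]+c["cx"],c["fy"]*p[1]/p[2]+c["cy"]
def cloud(n,d):
    c=env.get_calibration(n);v,u=np.mgrid[:480,:640]
    P=np.stack([(u-c["cx"])/c["fx"]*d,(v-c["cy"])/c["fy"]*d,d],-1);return (P-c["t"])@c["R"]
E
python3 - <<'E'
from h import *
a=cv2.imread("pics/scene0.png")[220:370,190:390]
b=cv2.imread("pics/side0.png")[220:370,270:430]
A=cv2.resize(a,None,fx=4,fy=4,interpolation=cv2.INTER_CUBIC);cv2.imwrite("pics/sc_crop.png",A)
cv2.imwrite("pics/si_crop.png",cv2.resize(b,None,fx=4,fy=4,interpolation=cv2.INTER_CUBIC))
for n in("scene","side"):
    I=cv2.imread(f"pics/{n}0.png").astype(int);d=np.load(f"{n}0.npy");P=cloud(n,d)
    B,G,R=I[...,0],I[...,1],I[...,2];ok=(d>0)&(P[...,0]>.2)&(P[...,0]<.8)&(abs(P[...,1])<.5)
    o=ok&(R>200)&(G>80)&(G<150)&(B<70)&(P[...,2]>.07); q=P[o];print(n,"orange",len(q),np.median(q,0) if len(q) else 0)
    w=ok&(abs(P[...,2]-.132)<.006)&(B>150);q=P[w];print("captop",len(q),q.mean(0),q.min(0),q.max(0))
    bl=ok&(B>140)&(R<90)&(abs(P[...,2]-.08)<.006);q=P[bl];print("shoulder",len(q),q.mean(0),cv2.minAreaRect(q[:,:2].astype(np.float32)*1000))
    red=ok&(R>120)&(G<60)&(B<60)&(P[...,2]>.02)
    k,l,s,c=cv2.connectedComponentsWithStats(red.astype(np.uint8))
    for i in range(1,k):
        if s[i,4]>60: print("red",c[i],s[i,4],P[l==i].mean(0),P[l==i].max(0)[2])
E
```

```text
scene orange 6 [0.60340282 0.16867894 0.10564192]
captop 689 [0.5160444  0.06409165 0.1317557 ] [ 0.46743498 -0.38424706  0.1261115 ] [0.60916007 0.44248387 0.1379829 ]
shoulder 535 [0.47139666 0.07972914 0.07931474] ((489.8027038574219, 78.10122680664062), (74.18734741210938, 74.77140808105469), 3.864873170852661)
side orange 58 [0.47366567 0.01410029 0.09082428]
captop 246 [0.49197201 0.0868604  0.13195506] [0.46918703 0.05975764 0.12747653] [0.51670845 0.10872271 0.13363712]
shoulder 746 [0.48480809 0.09899558 0.07960426] ((490.85931396484375, 87.51968383789062), (78.62626647949219, 76.1348648071289), 3.8679816722869873)
red [304.44399185 265.30753564] 491 [0.60629578 0.11248587 0.06357419] 0.10807404758176882
```

View pics/sc_crop.png

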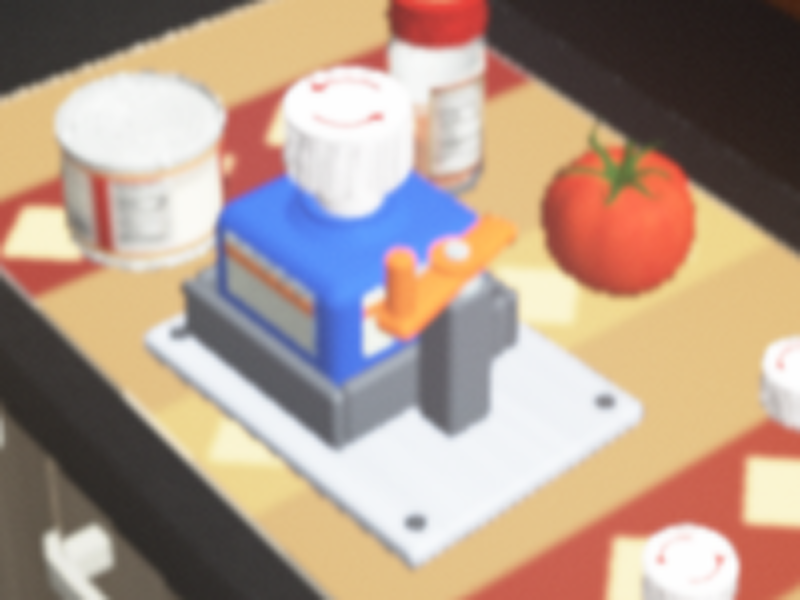

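View pics/si_crop.png

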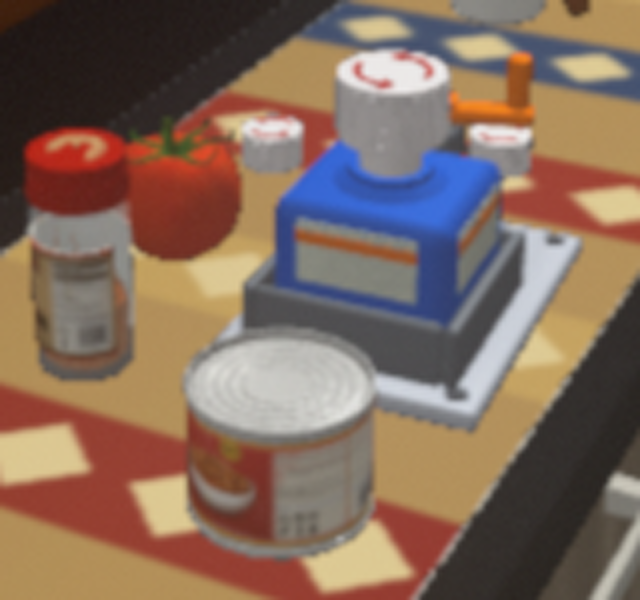

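The crops confirm it: the largest white cap with red arrows sits on the bottle. The pin is at scene crop (400,255) and the pivot screw at (455,249). The bar is still open. Now to triangulate.

Run:
```python
from h import *
s=lambda x,y:(190+x/4,220+y/4); t=lambda x,y:(270+x/4,220+y/4)
r=lambda v:np.round(v*1000,1)
print("cap",r(pix2plane("scene",*s(348,98),.132)),r(pix2plane("side",*t(393,72),.132)))
print("pin",r(pix2plane("scene",*s(400,256),.1165)),r(pix2plane("side",*t(520,58),.1165)))
print("piv",r(pix2plane("scene",*s(455,250),.093)))
for n,p in(("front",s(415,553)),("right",s(640,405)),("left",s(147,335))):print(n,r(pix2plane("scene",*p,.01)))
print("side base r",r(pix2plane("side",*t(580,240),.01)),"near",r(pix2plane("side",*t(470,420),.01)))
print("jar",r(pix2plane("side",*t(76,150),.106)),"tin",r(pix2plane("side",*t(280,385),.058)),"tom",r(pix2plane("scene",*s(620,220),.04)))
```

```text
cap [495.7  82.9 132. ] [491.1  86.8 132. ]
pin [462.1   5.1 116.5] [460.1  11.6 116.5]
piv [499.7  19.3  93. ]
front [439.2 -33.5  10. ]
right [562.6 -24.6  10. ]
left [428.  138.2  10. ]
side base r [436.3 -24.1  10. ] near [425.4 148.6  10. ]
jar [601.8 170.9 106. ] tin [473.8 228.1  58. ] tom [613.2  45.7  40. ]
```

Careful with the scale: shifts go in shares of 750 mm and turns go in shares of 2 pi rad. That gives: -6.4 cm / 75 = -0.0853, 0.85 cm / 75 = 0.0113, 50 degrees / 360 = 0.1389.

Emit:
move_arm([
  [0.0,0.0027,-0.02,0.0133,0,0,0.0278],
  [0,0.0053,-0.04,0.0267,0,0,0.0556],
  [0,0.008,-0.06,0.04,0,0,0.0833],
  [0,0.0113,-0.0853,0.0533,0,0,0.1111],
  [0,0.0113,-0.0853,0.0667,0,0,0.1389],
])

```text
time: 0.72
ee_pos: [0.4589, 0.0086, 0.1806]
tcp_rot: [-0.0, 0.941, 0.339, -0.001]
contact_force: [0.6, -0.3, 0.4]
width: 0.0426
grasp_force: 0.0
```

Converted, 23 degrees / 360 = 0.0639.

Emit:
move_arm([
  [0.0,0,0,0,0,0,0.0278],
  [0,0,0,0,0,0,0.0556],
  [0,0,0,0,0,0,0.0639],
  [0,0,0,0,0,0,0.0639],
])

```text
time: 1.23
ee_pos: [0.4606, 0.0085, 0.181]
tcp_rot: [-0.0, 0.989, 0.148, -0.0]
contact_force: [-0.8, -0.3, -0.2]
width: 0.0425
grasp_force: 0.0
```

```bash
cat >> h.py <<'E'
from scipy.spatial.transform import Rotation as Ro
def wray(u,v,z,o):
    c=env.get_calibration("wrist");x,y=u-c["cx"],v-c["cy"];r=np.hypot(x,y);th=r/c["fx"]
    d=np.array([np.sin(th)*x/r,np.sin(th)*y/r,np.cos(th)])
    T=np.eye(4);q=o["tcp_rot"];T[:3,:3]=Ro.from_quat(np.r_[q[1:],q[0]]).as_matrix();T[:3,3]=o["ee_pos"]
    W=T@c["mount"];D=W[:3,:3]@d;C=W[:3,3];return C+D*(z-C[2])/D[2]
E
python3 - <<'E'
from h import *
import pickle
o=env.get_obs();p,d=env.camera("wrist");cv2.imwrite("pics/w1.png",p);pickle.dump(o,open("w1.pkl","wb"));print(o["ee_pos"],o["tcp_rot"],o["width"],o["time"],o["qpos"])
E
```

```text
[0.4606082  0.00847537 0.18096022] [-4.34276622e-05  9.88964376e-01  1.48152825e-01 -4.49357372e-04] 0.04252171116693678 1.225 [ 1.84196185e-02  1.80991328e-01 -3.79703160e-01  1.01100422e+00
 -3.06349096e-05  2.86261181e+00]
```

View pics/w1.png

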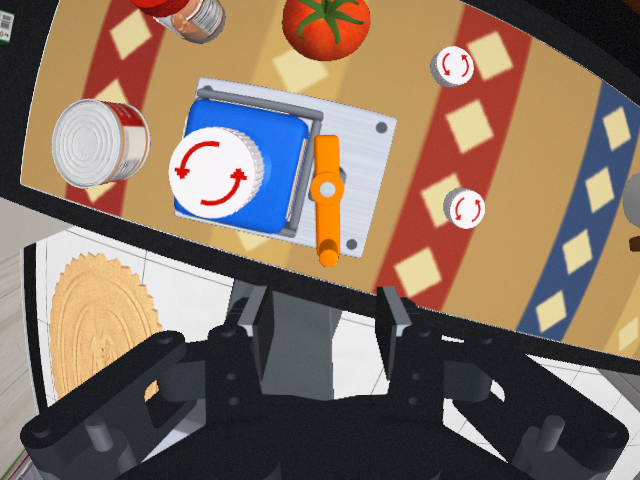

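Wrist view: pin top at about (328,258), pivot (327,189), cap top centre (212,173).

Run:
```python
from h import *
import pickle
o=pickle.load(open("w1.pkl","rb"))
r=lambda v:np.round(v*1000,1)
for n,u,v,z in(("pin",328,258,.1165),("pinbarend",327,136,.0905),("piv",327,189,.0925),("cap",212,172.5,.132)):print(n,r(wray(u,v,z,o)))
c=env.get_calibration("wrist");print("grasp pt below axis check")
```

```text
pin [461.7   7.1 116.5]
pinbarend [529.   28.3  90.5]
piv [497.4  18.6  92.5]
cap [493.4  81.3 132. ]
grasp pt below axis check
```

Converted, 8.4 cm / 75 = 0.112, 7 cm / 75 = 0.0933.

Emit:
move_arm([
  [0.0,0.0013,0.0013,0.0533,0,0,0],
  [0,0.0013,0.0013,0.0933,0,0,0],
  [0,0.0013,0.0013,0.112,0,0,0],
  [-0.6,0.0013,0.0013,0.112,0,0,0],
  [-0.6,0.0013,0.0013,0.112,0,0,0],
], newtons=20)

```text
time: 1.9
ee_pos: [0.4632, 0.0079, 0.0983]
tcp_rot: [0.0, 0.989, 0.148, 0.001]
contact_force: [0.6, 0.6, -0.1]
width: 0.0175
grasp_force: 0.0
```

Run:
```python
from h import *
# arc rows from a TCP pose; tool at yaw -73deg (tool y), rotate ccw about pivot
piv=np.array([.4976,.019]);R=.038
p0=np.array([.4616,.0075])
a=np.radians(-73);X=np.array([np.cos(a+np.pi/2),np.sin(a+np.pi/2)]);Y=np.array([np.cos(a),np.sin(a)])
for k in range(0,91,10):
    f=np.radians(197.4+k);p=piv+R*np.array([np.cos(f),np.sin(f)]);d=(p-p0)*100
    print(k,np.round([d@X,d@Y],2),p)
```

```text
0 [-0.02 -0.02] [0.46133887 0.00763645]
10 [0.04 0.64] [0.46386302 0.00151241]
20 [0.22 1.28] [ 0.46741224 -0.00408028]
30 [0.5  1.88] [ 0.47187871 -0.00897169]
40 [0.89 2.42] [ 0.47712671 -0.01301319]
50 [1.36 2.88] [ 0.48299678 -0.01608199]
60 [1.9  3.26] [ 0.48931056 -0.01808484]
70 [2.5  3.53] [ 0.49587621 -0.01896088]
80 [3.15 3.7 ] [ 0.50249423 -0.0186835 ]
90 [3.81 3.75] [ 0.50896355 -0.01726113]
```

Converted, 2.9 cm / 75 = 0.0387, 0.66 cm / 75 = 0.0088, -50 degrees / 360 = -0.1389.

Emit:
move_arm([
  [-0.6,0.0008,0.0088,0,0,0,-0.0278],
  [-0.6,0.0031,0.0173,0,0,0,-0.0556],
  [-0.6,0.0067,0.0253,0,0,0,-0.0833],
  [-0.6,0.012,0.0325,0,0,0,-0.1111],
  [-0.6,0.0181,0.0387,0,0,0,-0.1389],
])

```text
time: 2.52
ee_pos: [0.4844, -0.0157, 0.0985]
tcp_rot: [0.0, 0.832, 0.554, 0.001]
contact_force: [-1.2, 2.2, 0.5]
width: 0.0169
grasp_force: 0.6
```

Converted, 1.79 cm / 75 = 0.0239, 1.3 cm / 75 = 0.0173, -28 degrees / 360 = -0.0778.

Emit:
move_arm([
  [-0.6,0.0008,0.0088,0,0,0,-0.0278],
  [-0.6,0.0031,0.0173,0,0,0,-0.0556],
  [-0.6,0.006,0.0239,0,0,0,-0.0778],
  [-0.6,0.006,0.0239,0,0,0,-0.0778],
])

```text
time: 3.02
ee_pos: [0.5031, -0.0188, 0.0984]
tcp_rot: [0.001, 0.676, 0.737, 0.001]
contact_force: [-1.0, 0.4, 0.2]
width: 0.0172
grasp_force: 0.0
```

Push a little further along tangent, watching the force for the stop.

Emit:
move_arm([
  [-0.6,0,0.0027,0,0,0,0],
  [-0.6,0,0.0047,0,0,0,0],
  [-0.6,0,0.0047,0,0,0,0],
])

```text
time: 3.4
ee_pos: [0.5044, -0.0186, 0.0973]
tcp_rot: [-0.001, 0.676, 0.737, -0.001]
contact_force: [-4.4, -0.9, 2.6]
width: 0.0169
grasp_force: 1.9
```

Converted, -9 cm / 75 = -0.12, -4 cm / 75 = -0.0533.

Emit:
move_arm([
  [-0.2,0,-0.0047,0,0,0,0],
  [0.0,0,-0.0047,-0.0533,0,0,0],
  [0.4,0,-0.0047,-0.12,0,0,0],
  [0.4,0,-0.0047,-0.12,0,0,0],
])

```text
time: 3.9
ee_pos: [0.5059, -0.0188, 0.1915]
tcp_rot: [0.004, 0.676, 0.737, 0.003]
contact_force: [0.6, -0.7, -1.4]
width: 0.0597
grasp_force: 0.0
```

Run:
```python
from h import *
import pickle
o=env.get_obs();p,d=env.camera("wrist");cv2.imwrite("pics/w2.png",p);pickle.dump(o,open("w2.pkl","wb"));print(o["ee_pos"],o["tcp_rot"],o["width"],o["time"],o["qpos"],o["contact_force"])
```

```text
[ 0.50592743 -0.01878947  0.19149661] [0.00381096 0.6756311  0.73722186 0.00346818] 0.05969455974680803 3.9 [-3.73423478e-02  2.41509101e-01 -2.70345261e-01  1.04864215e+00
  3.48798222e-04  1.44632457e+00] [ 0.63565238 -0.71537345 -1.36469358]
```

View pics/w2.png

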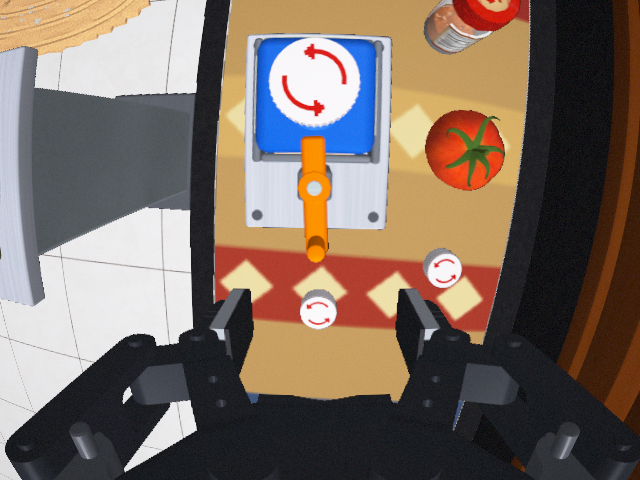

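The bar is now across the shoulder, with the pin at (316,253) pointing away from the bottle. The cap top centre is about (315,81).

Run:
```python
from h import *
import pickle
o=pickle.load(open("w2.pkl","rb"))
c=wray(315,81,.132,o);print("cap",c,"piv",wray(314,188,.0925,o),"pin",wray(316,253,.1165,o))
q=o["tcp_rot"];R=Ro.from_quat(np.r_[q[1:],q[0]]).as_matrix()
for g in(c,np.array([.4934,.0835,.132])):print(R.T@(np.r_[g[:2],.1915]-o["ee_pos"])*100)
print(Ro.from_matrix(R).as_matrix())
```

```text
cap [0.4931834  0.08162334 0.132     ] piv [0.49736419 0.01839619 0.0925    ] pin [ 0.50198586 -0.01827314  0.1165    ]
[10.11408266 -0.39569292 -0.01383357]
[10.29915186 -0.3577858  -0.0136171 ]
[[-8.70161965e-02  9.96153592e-01  1.03054749e-02]
 [ 9.96206460e-01  8.70211868e-02 -3.59680558e-05]
 [-9.32624364e-04  1.02632509e-02 -9.99946897e-01]]
```

Converted, 10.2 cm / 75 = 0.136, 7 cm / 75 = 0.0933, 40 degrees / 360 = 0.1111.

Emit:
move_arm([
  [0.6,0.0533,-0.0013,0,0,0,0.0278],
  [0.6,0.0933,-0.004,0,0,0,0.0556],
  [0.6,0.136,-0.0053,0,0,0,0.0833],
  [0.6,0.136,-0.0053,0,0,0,0.1111],
  [0.6,0.136,-0.0053,0,0,0,0.1111],
])

```text
time: 4.58
ee_pos: [0.4884, 0.0828, 0.186]
tcp_rot: [-0.0, 0.886, 0.463, -0.001]
contact_force: [0.2, -0.3, 0.5]
width: 0.0681
grasp_force: 0.0
```

Converted, 8.4 cm / 75 = 0.112, 0.25 cm / 75 = 0.0033.

Emit:
move_arm([
  [0.6,0.0033,0.0053,0.04,0,0,0],
  [0.6,0.0033,0.0053,0.08,0,0,0],
  [0.6,0.0033,0.0053,0.112,0,0,0],
  [0.6,0.0033,0.0053,0.112,0,0,0],
])

```text
time: 5.08
ee_pos: [0.4916, 0.0815, 0.1011]
tcp_rot: [-0.001, 0.887, 0.462, -0.003]
contact_force: [-0.7, 0.6, -0.0]
width: 0.0683
grasp_force: 0.0
```

Emit:
move_arm([
  [-0.2,0,0,0,0,0,0],
  [-0.2,0,0,0,0,0,0],
  [-0.2,0,0,0,0,0,0],
  [-0.2,0,0,0,0,0,0],
], newtons=50)

```text
time: 5.58
ee_pos: [0.4943, 0.0822, 0.1041]
tcp_rot: [0.0, 0.887, 0.462, 0.001]
contact_force: [-1.1, -0.7, 3.4]
width: 0.0486
grasp_force: 51.9
```

Converted, 0.7 cm / 75 = 0.0093, 0.4 cm / 75 = 0.0053.

Emit:
move_arm([
  [-0.2,0,0,0.0053,0,0,0],
  [-0.2,0,0,0.0093,0,0,0],
  [-0.2,0,0,0.0093,0,0,0],
  [-0.2,0,0,0.0093,0,0,0],
])

```text
time: 6.08
ee_pos: [0.4945, 0.0823, 0.0972]
tcp_rot: [0.0, 0.887, 0.462, 0.001]
contact_force: [-2.5, -0.9, 8.6]
width: 0.049
grasp_force: 52.6
```

Converted, -40 degrees / 360 = -0.1111.

Emit:
move_arm([
  [-0.2,0,0,0,0,0,-0.0222],
  [-0.2,0,0,0,0,0,-0.0444],
  [-0.2,0,0,0,0,0,-0.0667],
  [-0.2,0,0,0,0,0,-0.0889],
  [-0.2,0,0,0,0,0,-0.1111],
])

```text
time: 6.7
ee_pos: [0.4939, 0.0834, 0.0972]
tcp_rot: [-0.001, 0.674, 0.739, 0.001]
contact_force: [-3.3, 3.1, 9.9]
width: 0.049
grasp_force: 52.7
```

Converted, -31 degrees / 360 = -0.0861.

Emit:
move_arm([
  [-0.2,0,0,0,0,0,-0.0222],
  [-0.2,0,0,0,0,0,-0.0444],
  [-0.2,0,0,0,0,0,-0.0667],
  [-0.2,0,0,0,0,0,-0.0861],
  [-0.2,0,0,0,0,0,-0.0861],
])

```text
time: 7.32
ee_pos: [0.4935, 0.0832, 0.0972]
tcp_rot: [-0.0, 0.453, 0.891, 0.001]
contact_force: [-3.5, 1.8, 10.4]
width: 0.0488
grasp_force: 52.8
```

Run:
```python
from h import *
o=env.get_obs();print(o["torque"],o["contact_force"],o["ee_pos"],o["tcp_rot"])
p,d=env.camera("scene");q,_=env.camera("side")
f=lambda i:cv2.resize(i,(400,600),interpolation=cv2.INTER_CUBIC)
cv2.imwrite("pics/tw.png",np.hstack([f(p[210:330,230:310]),f(q[200:320,325:405])]))
```

```text
[ 0.25549737  0.90248404 -0.0078235 ] [-3.5481432   1.81606686 10.4173182 ] [0.49350361 0.08324481 0.09719292] [-4.94928588e-04  4.53335566e-01  8.91339244e-01  9.85859879e-04]
```

View pics/tw.png

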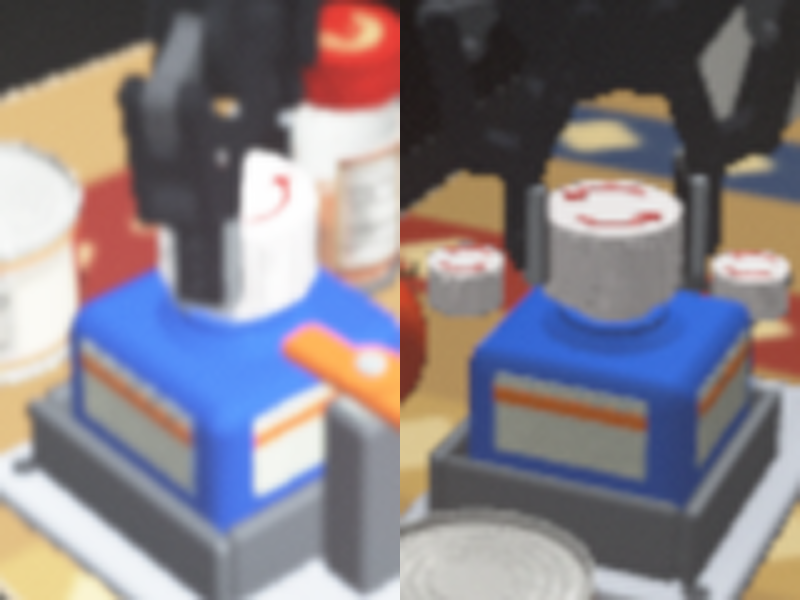

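The red arrows have turned with the fingers, and the cap is still gripped. I'll lift gently and watch the force.

Converted, -1.3 cm / 75 = -0.0173, -1 cm / 75 = -0.0133.

Emit:
move_arm([
  [-0.2,0,0,-0.0067,0,0,0],
  [-0.2,0,0,-0.0133,0,0,0],
  [-0.2,0,0,-0.0173,0,0,0],
  [-0.2,0,0,-0.0173,0,0,0],
])

```text
time: 7.92
ee_pos: [0.4934, 0.082, 0.1091]
tcp_rot: [-0.0, 0.454, 0.891, -0.0]
contact_force: [-1.6, -0.4, 1.6]
width: 0.0489
grasp_force: 51.8
```

Converted, -9.7 cm / 75 = -0.1293, -7 cm / 75 = -0.0933.

Emit:
move_arm([
  [-0.2,0,0,-0.0267,0,0,0],
  [-0.2,0,0,-0.06,0,0,0],
  [-0.2,0,0,-0.0933,0,0,0],
  [-0.2,0,0,-0.1293,0,0,0],
  [-0.2,0,0,-0.1293,0,0,0],
])

```text
time: 8.55
ee_pos: [0.4961, 0.0824, 0.2081]
tcp_rot: [0.002, 0.454, 0.891, 0.001]
contact_force: [0.6, 0.6, -1.1]
width: 0.0492
grasp_force: 51.8
```

Emit:
move_arm([
  [-0.2,0,0,0,0,0,0],
  [-0.2,0,0,0,0,0,0],
  [-0.2,0,0,0,0,0,0],
  [-0.2,0,0,0,0,0,0],
])

```text
time: 9.05
ee_pos: [0.4935, 0.0822, 0.2058]
tcp_rot: [-0.0, 0.454, 0.891, -0.0]
contact_force: [-0.2, 0.8, -0.6]
width: 0.0484
grasp_force: 51.8
```

Run:
```python
from h import *
p,d=env.camera("scene");q,_=env.camera("side")
f=lambda i:cv2.resize(i,(400,480),interpolation=cv2.INTER_CUBIC)
cv2.imwrite("pics/end.png",np.hstack([f(p[170:350,190:340]),f(q[150:330,270:420])]))
```

```text
(no output)
```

View pics/end.png

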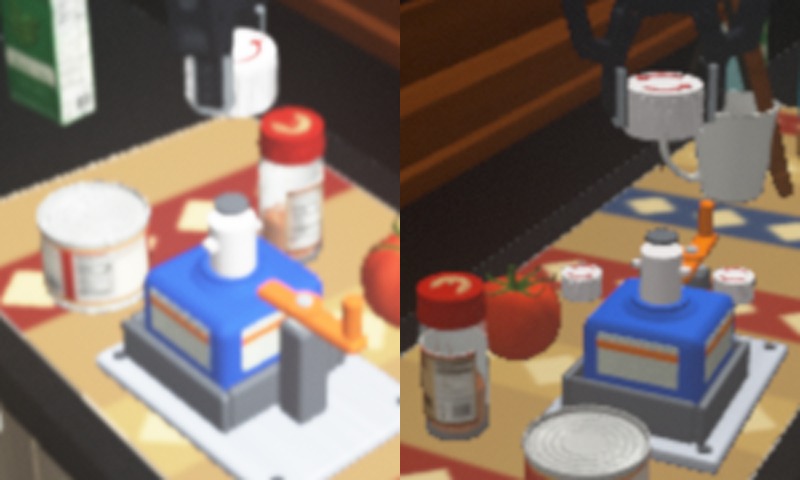

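The cap is held level about 10 cm above the bare neck. The bottle is seated, the button is closed and the bystanders haven't moved.

```bash
python3 -c "
from plant import env
print(env.job_done())"
```

```text
the job is handed in; nothing more can be done
None
```

The job is handed in (no verdict was returned): the turnbutton is at its stop over the shoulder, and the cap was pressed, twisted about 71° anticlockwise and is held level about 10 cm above the seated bottle, with the spice jar, tin and tomato undisturbed.

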